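# Stack two dumbbell discs in the bench clamp, pump it closed and hold

### The job

Make up a dumbbell end in the orange bench clamp: lay the black rubber disc centred on the clamp's round green bed, lay the blue steel disc centred on top of it and let go of both, then pump the red trigger back towards the black grip, stroke by stroke, until the jaw has closed on both discs and its yellow spring plunger is pressed in about halfway (about 8 mm), and at no time nearly all the way in. Finish while holding: keep the trigger pulled back with the jaw pressing on the stack, and do not let go. Move the jaw only by its trigger, and leave the other things on the cabinet where they are.

Things in the scene. Friction and masses are not known exactly. Their poses are not given: they have to be found in the camera images.
- rubber_disc: black rubber disc with a grey centre spot, 64 mm diameter, 14 mm thick, about 80 g, lying flat on the table; origin at the middle of the disc, z along its axis
- steel_disc: blue painted steel disc with a bright centre spot, 64 mm diameter, 14 mm thick, about 300 g, lying flat on the table; origin at the middle of the disc, z along its axis
- clamp: one-hand ratchet clamp of orange plastic, screwed down, grey base 300 x 84 x 8 mm. Origin on the table under the centre of the round bed; x is the way the jaw advances (grip towards bed), z up. Orange side cheeks carry the trigger: x -185 to -121 mm, 44 mm wide, up to z = 74 mm; above z = 80 mm the room in front of the trigger is free
- bed_centre (a point): centre of the top of the clamp's green round bed, 84 mm diameter, 12 mm above the table. A V-shaped orange stop up to 46 mm high stands on its clamp +x side (a seated disc's centre is at clamp x = +7 mm), the jaw pad on its -x side; both clamp y sides are free for fingers
- trigger_bar (a point): centre of the trigger's red round cross bar: 18 mm diameter, 46 mm long along clamp y, 62 mm above the pivot (clamp x = -150 mm, z = 72 mm). At rest 14 mm in front (+x) of the pivot, 132 mm above the table, its front bare: hook it from above with shut fingers in front and pull to clamp -x, down to 14 mm behind the pivot; or squeeze it to the grip
- trigger (a joint): angle of the trigger: 0 = released (forward), 0.46 rad = fully squeezed. It springs back (3 to 5 N at the cross bar); driving the jaw takes 8 to 16 N there. A full stroke drives the jaw 12 mm; teeth are 6 mm apart, so the first part of a stroke (up to 0.25 rad) can be idle, then the jaw moves about 27 mm per rad. Let it return below 0.04 rad between strokes
- jaw (a joint): travel of the jaw bar in m, 0 = fully back, grows towards the stop; it stays where left (12 N friction brake). The pad's face is at clamp x = -62 mm + jaw - plunger; it meets the seated discs at clamp x = -25 mm (jaw about 0.037)
- plunger (a joint): how far the jaw's sprung rubber pad is pressed back, in m: 0 = free, 0.016 = bottomed; 0.9 N per mm. About 0.008 is the wanted grip; above 0.0148 the stack counts as crushed. Seen as the length of the yellow barrel between pad and orange jaw head (16 mm when free)
- pad_face (a point): centre of the width of the jaw pad's rubber front face, 26 mm above the table (pad 44 mm wide, 34 mm high)
- dumbbell_handle: bystander: chrome dumbbell handle, 160 mm long, 34 mm thick, lying; origin at its middle
- grip_ring: bystander: lime silicone grip ring, 68 mm diameter, 30 mm high; origin under its centre
- canister: bystander: closed steel canister, 90 mm diameter, 150 mm high, upright; origin under its centre
- grip_top (a point): top centre of the clamp's fixed upright black grip, 163 mm above the table; the grip is 16 mm thick (clamp x), 34 mm wide, straight up and down, 35 mm behind the trigger's pivot
- collar0: bystander: black spring clip collar, 54 mm diameter, 26 mm high with two 34 mm finger tabs; origin under its centre
- collar1: bystander: black spring clip collar, 54 mm diameter, 26 mm high with two 34 mm finger tabs; origin under its centre
- collar2: bystander: black spring clip collar, 54 mm diameter, 26 mm high with two 34 mm finger tabs; origin under its centre
- collar3: bystander: black spring clip collar, 54 mm diameter, 26 mm high with two 34 mm finger tabs; origin under its centre

How it is judged (in metres and radians):
On the way, in this order (a step that is already met when the one before it is completed fails the run):
1. the black disc lies flat and centred (10 mm) on the bed, let go (horizontal distance between rubber_disc and bed_centre below 0.01 m and height (world z) of rubber_disc below 0.0225 m and contact force between the fingers and rubber_disc below 0.1 N and linear speed of rubber_disc below 0.02 m/s), for 0.2 s.
2. the blue disc lies flat and centred on the black one (8 mm), let go (all of step 1 and horizontal distance between steel_disc and rubber_disc below 0.008 m and horizontal distance between steel_disc and bed_centre below 0.012 m and height (world z) of steel_disc between 0.03 and 0.0365 m and contact force between the fingers and steel_disc below 0.1 N and linear speed of steel_disc below 0.02 m/s), for 0.2 s.
3. the jaw, driven by the trigger, presses the discs (value of joint plunger above 0.002 m and contact force between the fingers and trigger above 1 N), for 0.1 s.
At the end, for the whole second after the job is handed in: black disc flat on the bed (15 mm), blue disc flat on it (6 mm), jaw pad against both rims (2.5 mm) and pressing over 2 N, plunger pressed in 4 to 13 mm, fingers still pulling the trigger (over 1 N, past 0.03 rad) and not touching the discs (horizontal distance between rubber_disc and bed_centre below 0.015 m and height (world z) of rubber_disc between 0.016 and 0.0225 m and horizontal distance between steel_disc and rubber_disc below 0.006 m and height (world z) of steel_disc between 0.03 and 0.0365 m and value of joint plunger between 0.004 and 0.013 m and (contact force between plunger and rubber_disc above 2 N or contact force between plunger and steel_disc above 2 N) and x of each of rubber_disc, steel_disc in the frame of pad_face below 0.0345 m and contact force between the fingers and trigger above 1 N and value of joint trigger above 0.03 rad and contact force between the fingers and rubber_disc below 0.1 N and contact force between the fingers and steel_disc below 0.1 N); the arm keeps its last pose, push and grip.
It fails at once if the stack is crushed: plunger nearly bottomed (over 14.8 mm) (value of joint plunger above 0.0148 m).
It fails at once if the jaw or its pad is pushed by the robot instead of by the trigger (contact force between any of the arm, the fingers and jaw above 3 N).
It fails at once if a bystander is moved more than 30 mm (distance of any of dumbbell_handle, collar0, collar1, collar2, collar3, grip_ring, canister from where it was at the start of the episode above 0.03 m).
It also fails if it takes over 64 s, if anything falls off the work surface, if the arm or the gripper's body presses on something with over 40 N, if the wrist force passes 120 N, or if a joint passes its speed limit or range.

### The arm

A 7-joint arm with a two-finger parallel gripper is mounted at the origin on the work surface. World frame = base frame: x ahead of the robot, y to its left, z up, the work surface at z = 0. Lengths are in mm, angles in rad, forces in N, time in s.
With the tool pointing down it reaches from about 400 to 850 mm from the base axis. Payload 10.4 kg.
Tool frame: the origin (TCP) lies between the finger pads; the fingertips stand 8 mm ahead of it and the grasp point (between the pads) lies 11 mm behind it; z points along the fingers, y is the direction in which the jaws open and shut (so a half turn about z gives the same grasp; the last joint's range is limited). The gripper opens to 87 mm and grips with 3 to 60 N. Pads are 19 mm wide; open, the fingers measure 117 mm over their backs; the gripper's body (75 mm by 190 mm) begins 51 mm behind the grasp point.
Start: joints at [-1.13, 0.332, -0.065, 1.46, 0.022, 1.35, -0.088], TCP at [279.585, 559.005, 196.876] pointing down, gripper open.
Joint ranges: [-2.6, 2.6], [-0.5, 2.12], [-1.47, 1.34], [0.16, 2.42], [-1.27, 4.41], [0.06, 2.06], [-2.6, 2.6]. Speed limits (rad/s): [2.22, 2.22, 2.79, 2.79, 3.14, 3.14, 3.14].

### API

Orientations are given as a unit quaternion [w, x, y, z].
In Python, from rig import arm gives the robot as it stands.
- The arm moves only by the shell command python3 -m pendant 'ROWS' [FORCE]. ROWS is JSON, a list of rows, each a list of 3 entries, a list of its own where there are three numbers: the closure in counts, from 0 (fully open) to 255 (shut), then the shift along the tool's x, y, z in cm, then the turn, a rotation vector about the tool's x, y, z in rad. In form: [[hand, [x, y, z], [rx, ry, rz]], ...]. A call has 1 to 5 rows; each row is the pose to reach, as a shift and turn from the pose commanded when the call began, along the tool's axes at that moment; what a row does not reach only later rows make up. A row lasts 1/8 s, in which the tool goes at most 62.5 mm and 10.7 degrees, less where a joint would pass 70% of its speed; a pose out of reach is approached as far as the arm can. A call with a gripper value outside its range is refused whole. The fingers move at their own pace and stop on an object; FORCE is the grip in N (left out, the last holds). Time passes only in rows, so rows that repeat a pose let the fingers close. It gives the time, the measured TCP pose, the force and the opening at its end, in the units of the state.
- arm.get_obs(): the state, without advancing time (a new reading comes with each control period).
- arm.grab_frame(name): name is "scene" or "side" or "wrist"; returns the picture (480x640x3 uint8, blue, green, red); there is no depth.
- arm.camera_params(name): a dict with "mtx" (3x3 intrinsics, pixels), "xyz" and "orientation" of the camera in the world. Camera axes: x right, y down, z forward; pixel columns grow to the right and rows downward; lengths in mm; the calibration is good to about 2 mm. The wrist camera is an equidistant fisheye: a pixel r from the principal point sees the ray r / f radians off the axis. A picture is of the moment at which its call begins: read the wrist's pose just before it. camera_params takes no time and is no camera call; for the wrist camera it gives the pose at the moment of the call.
- arm.finish_job(): hands the job in, once; it reports no verdict.
The state is a dict: "time": time; "q": joint angles; "joint_vel": joint speeds; "effort": joint torques, N m; "tcp_pos": TCP position; "ee_rot": TCP orientation; "wrist_force": force on the tool from outside, world axes, zero at the start; "wrist_torque": the same for the moment, N m; "width": finger opening in mm.
Only numpy, scipy, OpenCV 4.12 (cv2) and the standard library are available. Lean on these libraries where they do the work, as an engineer would, in place of code of your own. Each camera call takes 0.05 s, during which the arm holds its last target. There are 200 camera calls.

## Working session

There is one attempt and no reset: what is moved stays moved. The work goes in short steps, Python scripts to look and compute and a shell command to move; the robot and the scene stay as the last step left them, time stands still between calls to the robot, and variables do not carry over. Pictures are saved under pics/ and viewed, about 8 in all and at most 12, crops included, and the job is handed in when it is done.

```bash
ls; mkdir -p pics
python3 - <<'E'
from rig import arm
import cv2,numpy as np
np.set_printoptions(precision=3,suppress=True)
for n in("scene","side"):
    p=arm.camera_params(n);print(n,p)
    cv2.imwrite(f"pics/{n}0.png",arm.grab_frame(n))
print(arm.camera_params("wrist"))
print(arm.get_obs())
E
```

```text
pics
scene {'mtx': array([[554.79 ,   0.   , 318.853],
       [  0.   , 554.79 , 233.589],
       [  0.   ,   0.   ,   1.   ]]), 'xyz': array([1410.858, -129.293,  863.687]), 'orientation': array([-0.319,  0.676,  0.603, -0.278])}
side {'mtx': array([[557.796,   0.   , 323.676],
       [  0.   , 557.796, 244.368],
       [  0.   ,   0.   ,   1.   ]]), 'xyz': array([ -21.063, -975.934,  791.04 ]), 'orientation': array([-0.475,  0.84 , -0.228,  0.126])}
{'mtx': array([[371.648,   0.   , 318.696],
       [  0.   , 371.648, 238.453],
       [  0.   ,   0.   ,   1.   ]]), 'xyz': array([221.31 , 587.827, 384.016]), 'orientation': array([0.104, 0.844, 0.522, 0.064])}
{'time': 0.1, 'q': array([-1.13 ,  0.333, -0.065,  1.461,  0.022,  1.35 , -0.089]), 'joint_vel': array([ 0.001, -0.001, -0.001, -0.003,  0.001, -0.001, -0.   ]), 'effort': array([  0.001, -62.454,   0.025, -39.072,  -0.062,   0.037,   0.   ]), 'tcp_pos': array([279.433, 558.648, 196.151]), 'ee_rot': array([-0.   ,  0.23 ,  0.973, -0.001]), 'wrist_force': array([-0.009, -0.535, -0.359]), 'wrist_torque': array([-0.017,  0.02 ,  0.021]), 'width': 87.0402482371125}
```

View pics/scene0.png

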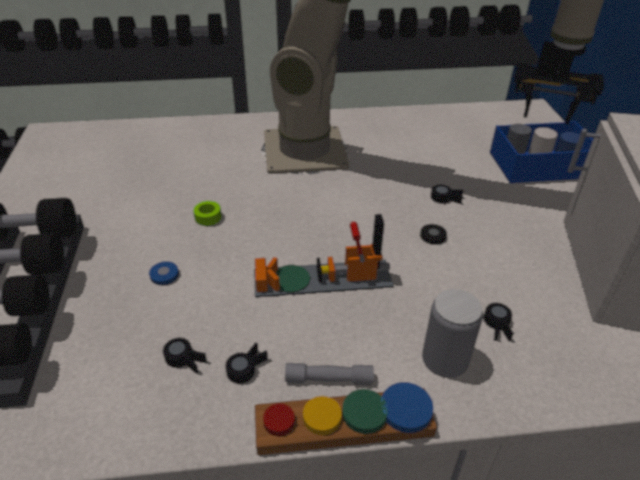

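View pics/side0.png

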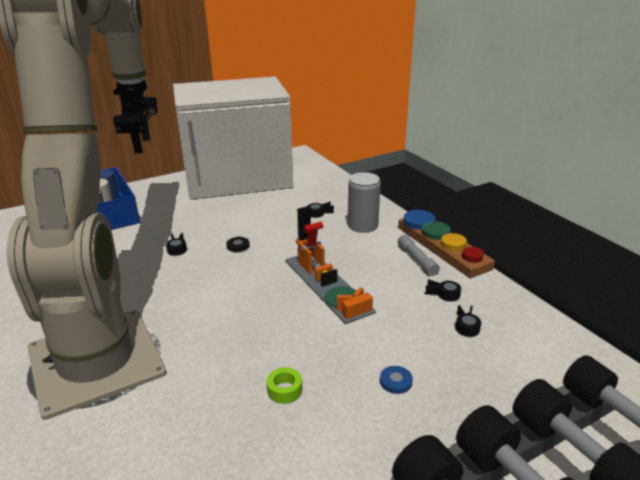

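The scene shows the blue disc at (164,272), the black disc at (433,233), the green bed at (292,279), the red bar at (355,231) and the grip at (378,230). The side view agrees: blue (396,379), black (237,243), bed (340,296).

```bash
cat > h.py <<'E'
import numpy as np,cv2
from scipy.spatial.transform import Rotation as R
np.set_printoptions(precision=2,suppress=True)
def rot(q): return R.from_quat([q[1],q[2],q[3],q[0]])
def ray(p,u,v,fish=False):
    K=p["mtx"];d=np.array([(u-K[0,2])/K[0,0],(v-K[1,2])/K[1,1],1.])
    if fish:
        r=np.hypot(d[0],d[1]);d=np.array([*(d[:2]/max(r,1e-9)*np.sin(r)),np.cos(r)])
    return rot(p["orientation"]).apply(d)
def plane(p,u,v,z,fish=False):
    d=ray(p,u,v,fish);o=np.array(p["xyz"]);return o+d*(z-o[2])/d[2]
def two(p,a,q,b):
    d,e=ray(p,*a),ray(q,*b);A=np.c_[d,-e];t=np.linalg.lstsq(A,q["xyz"]-p["xyz"],rcond=None)[0]
    x,y=p["xyz"]+d*t[0],q["xyz"]+e*t[1];return (x+y)/2,np.linalg.norm(x-y)
def blobs(img,lo,hi,box=None,amin=15):
    h=cv2.cvtColor(img,cv2.COLOR_BGR2HSV);m=cv2.inRange(h,np.array(lo),np.array(hi))
    if box: k=np.zeros_like(m);x0,y0,x1,y1=box;k[y0:y1,x0:x1]=1;m=m*k
    n,l,s,c=cv2.connectedComponentsWithStats(m)
    return [(c[i],s[i]) for i in sorted(range(1,n),key=lambda i:-s[i][4]) if s[i][4]>=amin]
E
python3 - <<'E'
from h import *
from rig import arm
P={n:arm.camera_params(n) for n in("scene","side")}
I={n:cv2.imread(f"pics/{n}0.png") for n in P}
boxes={"scene":dict(blue=(140,255,190,290),green=(270,260,318,296),red=(340,215,368,245)),
"side":dict(blue=(375,360,420,400),green=(318,278,365,312),red=(295,218,328,250))}
hs=dict(blue=((100,80,30),(125,255,255)),green=((60,60,20),(95,255,255)),red=((0,150,60),(6,255,255)))
pt={}
for n in P:
    for k in hs:
        b=blobs(I[n],*hs[k],boxes[n][k],8)
        for c,s in b[:2]:
            print(n,k,c,s,plane(P[n],*c,dict(blue=10,green=12,red=132)[k]))
        pt[n,k]=b[0][0]
    # whole silhouette dark ellipse of black disc & spots
    x0,y0,x1,y1=(415,220,452,248) if n=="scene" else (220,232,255,256)
    g=cv2.cvtColor(I[n],cv2.COLOR_BGR2GRAY)[y0:y1,x0:x1]
    m=(g<60).astype(np.uint8);cs=max(cv2.findContours(m,0,1)[0],key=cv2.contourArea)
    e=cv2.fitEllipse(cs);c=np.array(e[0])+[x0,y0];print(n,"black",c,e[1],plane(P[n],*c,7))
    pt[n,"black"]=c
for k in("blue","green","red","black"): print(k,*two(P["scene"],pt["scene",k],P["side"],pt["side",k]))
t=[]
for n,b in(("scene",(255,210,400,300)),("side",(280,195,380,325))):
    x0,y0,x1,y1=b;t.append(cv2.resize(I[n][y0:y1,x0:x1],None,fx=4 if n=="scene" else 3.5,fy=4 if n=="scene" else 3.5,interpolation=2))
w=max(a.shape[1] for a in t);t=[cv2.copyMakeBorder(a,0,0,0,w-a.shape[1],0) for a in t]
o=np.vstack(t);o=cv2.resize(o,None,fx=.72,fy=.72);print(o.shape);cv2.imwrite("pics/crop1.png",o)
E
```

```text
scene blue [163.85 273.01] [150 262  28  22 430] [ 497.13 -357.88   10.  ]
scene green [293.06 278.14] [278 266  32  26 669] [545.86 -76.64  12.  ]
scene red [354.67 230.32] [351 222   8  18  87] [541.2   54.15 132.  ]
scene black [433.27 234.09] (18.310138702392578, 25.245662689208984) [426.86 271.64   7.  ]
side blue [395.69 379.47] [380 366  32  27 608] [ 491.81 -363.39   10.  ]
side green [336.34 293.81] [325 286  30  21 295] [536.88 -68.89  12.  ]
side red [311.97 232.03] [304 222  19  24 236] [529.79  32.13 132.  ]
side black [237.46 244.12] (13.291300773620605, 21.850671768188477) [427.41 269.4    7.  ]
blue [ 493.95 -359.54    6.32] 1.8338061414475066
green [538.88 -72.82   9.85] 9.750668151655521
red [537.2   52.32 123.9 ] 9.565379979927165
black [427.54 271.03   6.8 ] 1.5239116519817821
(587, 418, 3)
```

View pics/crop1.png

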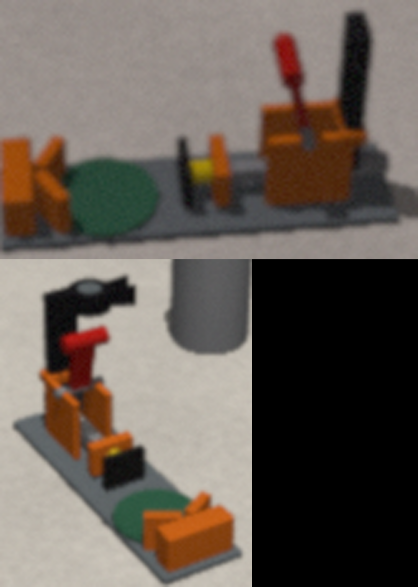

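The crop confirms the layout: jaw on the left, pad back and free. I'll go over the black disc, yawing so the fingers open across the clamp, and measure with the wrist camera.

```bash
python3 -m pendant '[[0,[-5.2,-3.8,0],[0,0,0.18]],[0,[-10.4,-7.6,0],[0,0,0.36]],[0,[-15.6,-11.4,0],[0,0,0.54]],[0,[-20.8,-15.2,0],[0,0,0.72]],[0,[-26.1,-19.1,0],[0,0,0.9]]]'
python3 -m pendant '[[0,[0,0,0],[0,0,0.15]],[0,[0,0,0],[0,0,0.15]]]'
python3 - <<'E'
from h import *
from rig import arm
import pickle
o=arm.get_obs();p=arm.camera_params("wrist");im=arm.grab_frame("wrist")
print(o["tcp_pos"],rot(o["ee_rot"]).as_matrix(),p["xyz"],o["time"])
pickle.dump((p,im),open("w1.pkl","wb"));cv2.imwrite("pics/w1.png",im)
E
```

```text
time: 0.72
tcp_pos: [423.1, 279.1, 196.7]
ee_rot: [-0.0, 0.633, 0.775, 0.0]
wrist_force: [1.0, 0.9, -0.2]
width: 86.7
time: 0.98
tcp_pos: [422.5, 280.9, 196.7]
ee_rot: [-0.0, 0.687, 0.727, -0.0]
wrist_force: [-0.7, 0.7, 0.2]
width: 87.3
[422.51 280.89 196.7 ] [[-0.06  1.   -0.  ]
 [ 1.    0.06  0.  ]
 [ 0.   -0.   -1.  ]] [419.73 346.25 384.59] 0.975
```

View pics/w1.png

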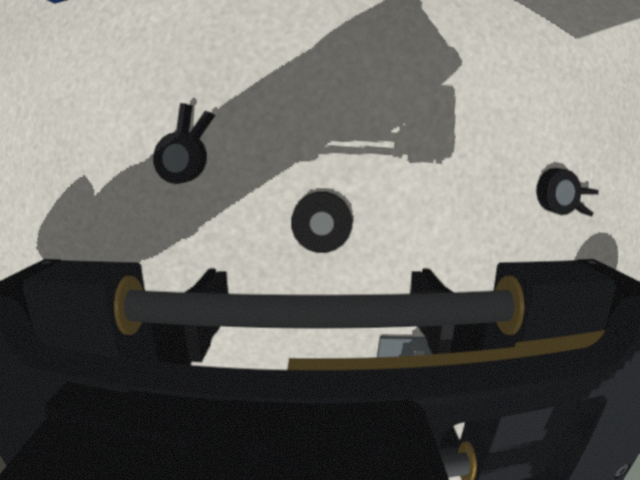

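The wrist view shows the black disc with its grey spot at (321,223) and collars well to either side at (180,157) and (563,190).

Run:
```python
from h import *
from rig import arm
import pickle
p,im=pickle.load(open("w1.pkl","rb"))
print(plane(p,321,223,0,True),rot(p["orientation"]).as_matrix())
g=cv2.cvtColor(im,cv2.COLOR_BGR2GRAY)
for lo,hi,z in((0,75,7),(100,160,14)):
    m=np.zeros_like(g);m[185:258,285:358]=cv2.inRange(g,lo,hi)[185:258,285:358]
    c=max(cv2.findContours(m,0,1)[0],key=cv2.contourArea);e=cv2.fitEllipse(cv2.convexHull(c));print(e,plane(p,*e[0],z,True))
# clamp axis from scene image edges
P=arm.camera_params("scene")
for u,v in((255,296),(392,285.7)):print(plane(P,u,v,8))
```

```text
[426.16 267.45   0.  ] [[ 1.    0.06  0.01]
 [ 0.06 -0.97 -0.24]
 [-0.    0.24 -0.97]]
((321.5563659667969, 221.25738525390625), (59.934051513671875, 61.29661560058594), 18.55406379699707) [426.51 270.76   7.  ]
((321.3792724609375, 223.00811767578125), (21.849271774291992, 22.080669403076172), 109.0402603149414) [426.31 270.33  14.  ]
[ 586.65 -160.76    8.  ]
[588.09 134.42   8.  ]
```

```bash
python3 -m pendant '[[0,[-1.06,0.33,5],[0,0,0.06]],[0,[-1.06,0.33,10],[0,0,0.06]],[0,[-1.06,0.33,14],[0,0,0.06]],[0,[-1.06,0.33,14.7],[0,0,0.06]],[0,[-1.06,0.33,14.7],[0,0,0.06]]]'
python3 -c "
from h import *
from rig import arm
o=arm.get_obs();M=rot(o['ee_rot']).as_matrix();print(M,M.T@(np.array([426.4,270.5,10.5])-o['tcp_pos']))"
```

```text
time: 1.65
tcp_pos: [426.6, 271.5, 50.6]
ee_rot: [-0.0, 0.707, 0.707, 0.0]
wrist_force: [0.9, -0.4, 0.0]
width: 87.3
[[ 0.  1.  0.]
 [ 1. -0.  0.]
 [ 0.  0. -1.]] [-1.04 -0.19 40.09]
```

```bash
python3 -m pendant '[[0,[-0.1,0,2.5],[0,0,0]],[0,[-0.1,0,3.9],[0,0,0]],[0,[-0.1,0,4.0],[0,0,0]],[255,[-0.1,0,4.0],[0,0,0]],[255,[-0.1,0,4.0],[0,0,0]]]' 20
python3 -m pendant '[[255,[0,0,0],[0,0,0]],[255,[0,0,0],[0,0,0]],[255,[0,0,-5],[0,0,0]],[255,[0,0,-10],[0,0,0]],[255,[0,0,-14],[0,0,0]]]'
```

```text
time: 2.28
tcp_pos: [426.9, 270.2, 10.7]
ee_rot: [-0.0, 0.708, 0.706, 0.001]
wrist_force: [-0.6, 0.4, -0.0]
width: 74.1
time: 2.9
tcp_pos: [426.7, 269.9, 152.0]
ee_rot: [0.0, 0.708, 0.706, 0.001]
wrist_force: [0.5, 0.7, -0.0]
width: 25.1
```

The fingers close slowly and I lifted before they gripped. Reopen and look again.

```bash
python3 -m pendant '[[0,[0,0,-3],[0,0,0]],[0,[0,0,-4],[0,0,0]],[0,[0,0,-4],[0,0,0]],[0,[0,0,-4],[0,0,0]],[0,[0,0,-4],[0,0,0]]]'
python3 - <<'E'
from h import *
from rig import arm
o=arm.get_obs();p=arm.camera_params("wrist");im=arm.grab_frame("wrist");cv2.imwrite("pics/w2.png",im)
g=cv2.cvtColor(im,cv2.COLOR_BGR2GRAY)
for lo,hi,z in((0,75,7),(95,160,14)):
    m=np.zeros_like(g);m[180:262,270:370]=cv2.inRange(g,lo,hi)[180:262,270:370]
    for c in sorted(cv2.findContours(m,0,1)[0],key=cv2.contourArea)[-2:]:
        if len(c)>20: e=cv2.fitEllipse(cv2.convexHull(c));print(e,plane(p,*e[0],z,True))
print(o['tcp_pos'],o['width'],rot(o['ee_rot']).as_matrix())
E
```

```text
time: 3.52
tcp_pos: [426.0, 269.4, 188.7]
ee_rot: [-0.0, 0.708, 0.706, -0.001]
wrist_force: [-0.4, -0.3, -0.2]
width: 67.2
((318.9039306640625, 211.5309295654297), (61.58268737792969, 62.59181594848633), 7.14645528793335) [426.52 270.48   7.  ]
((326.1188659667969, 211.42129516601562), (49.98384094238281, 64.55657958984375), 12.265782356262207) [433.67 271.81  14.  ]
((318.70037841796875, 213.2151336669922), (23.15826988220215, 23.62417221069336), 85.98933410644531) [426.33 270.01  14.  ]
[426.04 269.4  188.71] 67.17236903431967 [[ 0.  1. -0.]
 [ 1. -0. -0.]
 [-0. -0. -1.]]
```

View pics/w2.png

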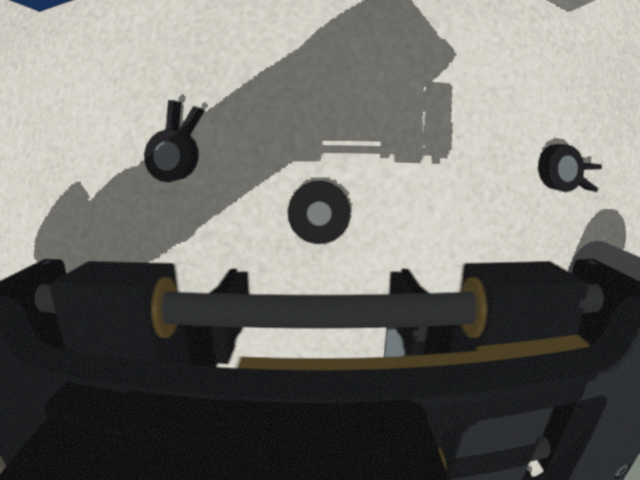

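The wrist picture shows the disc where it was, spot at (319,212), and the fingers reopening. Descend again and wait for the grip.

```bash
python3 -m pendant '[[0,[0.1,0.04,5],[0,0,0]],[0,[0.1,0.04,10],[0,0,0]],[0,[0.1,0.04,15],[0,0,0]],[0,[0.1,0.04,17.4],[0,0,0]],[0,[0.1,0.04,17.8],[0,0,0]]]'
python3 -m pendant '[[255,[0,0,0],[0,0,0]],[255,[0,0,0],[0,0,0]],[255,[0,0,0],[0,0,0]],[255,[0,0,0],[0,0,0]],[255,[0,0,0],[0,0,0]]]' 20
python3 -m pendant '[[255,[0,0,0],[0,0,0]],[255,[0,0,0],[0,0,0]],[255,[0,0,-0.5],[0,0,0]]]'
```

```text
time: 4.2
tcp_pos: [425.7, 269.8, 10.1]
ee_rot: [-0.0, 0.708, 0.706, -0.002]
wrist_force: [1.1, 1.0, 0.6]
width: 87.4
time: 4.82
tcp_pos: [427.0, 270.9, 12.1]
ee_rot: [-0.0, 0.708, 0.706, 0.0]
wrist_force: [0.3, -0.2, -0.3]
width: 44.7
time: 5.2
tcp_pos: [426.6, 270.5, 16.7]
ee_rot: [-0.0, 0.708, 0.706, -0.0]
wrist_force: [0.1, 0.2, -0.5]
width: 15.2
```

Closed on nothing at this height. I need to see the fingertips relative to the disc.

Run:
```python
from h import *
from rig import arm
a=arm.grab_frame("side")[180:270,190:290];b=arm.grab_frame("scene")[170:260,380:480]
cv2.imwrite("pics/c3.png",cv2.resize(np.hstack([a,b]),None,fx=4,fy=4,interpolation=2))
print(arm.get_obs()['width'])
```

```text
6.79529384734582
```

View pics/c3.png

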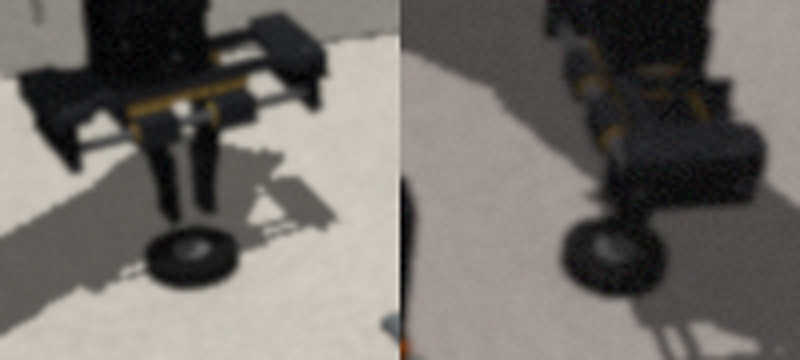

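The picture shows the shut tips (side crop 188,213; scene crop 630,215) above or behind the disc, which is untouched. Triangulating them.

Run:
```python
from h import *
from rig import arm
S,D=arm.camera_params("scene"),arm.camera_params("side")
print(two(S,(437.5,223),D,(236.8,233)), plane(D,236.8,233,12),plane(S,437.5,223,12))
print(arm.get_obs())
```

```text
(array([429.39, 275.04,  40.64]), np.float64(4.4918043821700575)) [446.43 318.61  12.  ] [392.35 291.27  12.  ]
{'time': 5.3, 'q': array([-0.84,  0.26,  0.21,  1.98, -0.07,  0.92, -0.6 ]), 'joint_vel': array([-0.  ,  0.01,  0.  ,  0.01, -0.  , -0.01,  0.  ]), 'effort': array([ -0.02, -48.17,   2.57, -31.44,  -0.03,   0.17,  -0.02]), 'tcp_pos': array([427.26, 271.04,  17.49]), 'ee_rot': array([0.  , 0.71, 0.71, 0.  ]), 'wrist_force': array([ 0.43, -0.17,  0.04]), 'wrist_torque': array([-0.12,  0.04,  0.01]), 'width': 6.79529384734582}
```

Laterally the tips are right, but they triangulate ~25 to 30 mm higher than the TCP reading says. I'll open, and feel for the table in small steps.

```bash
python3 -m pendant '[[0,[0,0,0],[0,0,0]],[0,[0,0,0],[0,0,0]],[0,[0,0,0],[0,0,0]],[0,[0,0,0],[0,0,0]],[0,[0,0,0],[0,0,0]]]' | tail -1
python3 -m pendant '[[0,[0,0,0.4],[0,0,0]],[0,[0,0,0.7],[0,0,0]],[0,[0,0,0.7],[0,0,0]]]'
python3 - <<'E'
from h import *
from rig import arm
a=arm.grab_frame("side")[180:270,190:290];b=arm.grab_frame("scene")[170:260,380:480]
cv2.imwrite("pics/c4.png",cv2.resize(np.hstack([a,b]),None,fx=4,fy=4,interpolation=2))
E
```

```text
width: 49.2
time: 6.3
tcp_pos: [426.6, 270.6, 9.5]
ee_rot: [-0.0, 0.708, 0.706, -0.0]
wrist_force: [-0.3, -0.4, 0.1]
width: 79.1
```

View pics/c4.png

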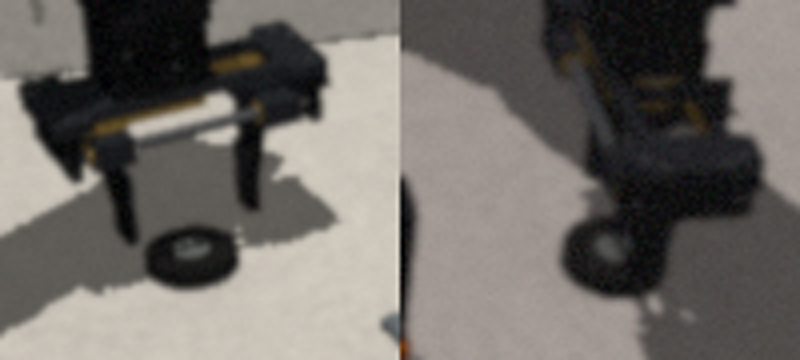

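Fingers (side crop tips 130,240 and 250,208) straddle the disc symmetrically but still ~20 mm too high. Feeling downwards.

```bash
python3 -m pendant '[[0,[0,0,0.3],[0,0,0]],[0,[0,0,0.6],[0,0,0]],[0,[0,0,0.9],[0,0,0]],[0,[0,0,0.9],[0,0,0]]]'
python3 -m pendant '[[0,[0,0,0.2],[0,0,0]],[0,[0,0,0.4],[0,0,0]],[0,[0,0,0.6],[0,0,0]],[0,[0,0,0.6],[0,0,0]]]'
```

```text
time: 6.9
tcp_pos: [426.7, 270.6, 0.5]
ee_rot: [-0.0, 0.708, 0.706, -0.0]
wrist_force: [-0.4, -0.1, 0.6]
width: 86.9
time: 7.4
tcp_pos: [426.8, 270.7, -5.3]
ee_rot: [-0.0, 0.708, 0.706, -0.0]
wrist_force: [-0.1, 0.1, 0.7]
width: 87.1
```

```bash
for i in 1 2 3; do python3 -m pendant '[[0,[0,0,0.2],[0,0,0]],[0,[0,0,0.4],[0,0,0]],[0,[0,0,0.4],[0,0,0]]]' | grep -E "tcp|force"; done
```

```text
tcp_pos: [426.8, 270.7, -9.4]
wrist_force: [0.0, 0.5, -0.5]
tcp_pos: [426.8, 270.7, -13.3]
wrist_force: [-0.4, 0.6, 0.8]
tcp_pos: [426.8, 270.7, -17.4]
wrist_force: [-0.1, 0.1, -0.9]
```

```bash
for i in 1 2 3; do python3 -m pendant '[[0,[0,0,0.1],[0,0,0]],[0,[0,0,0.2],[0,0,0]],[0,[0,0,0.2],[0,0,0]]]' | grep -E "tcp|force"; done
python3 - <<'E'
from h import *
from rig import arm
a=arm.grab_frame("side")[180:270,190:290];b=arm.grab_frame("scene")[170:260,380:480]
cv2.imwrite("pics/c5.png",cv2.resize(np.hstack([a,b]),None,fx=4,fy=4,interpolation=2))
E
```

```text
tcp_pos: [426.9, 270.7, -19.2]
wrist_force: [-0.8, 0.1, 0.0]
tcp_pos: [426.8, 270.7, -21.2]
wrist_force: [-0.2, -0.5, 0.2]
tcp_pos: [426.8, 270.7, -23.3]
wrist_force: [-0.3, -1.0, -0.9]
```

View pics/c5.png

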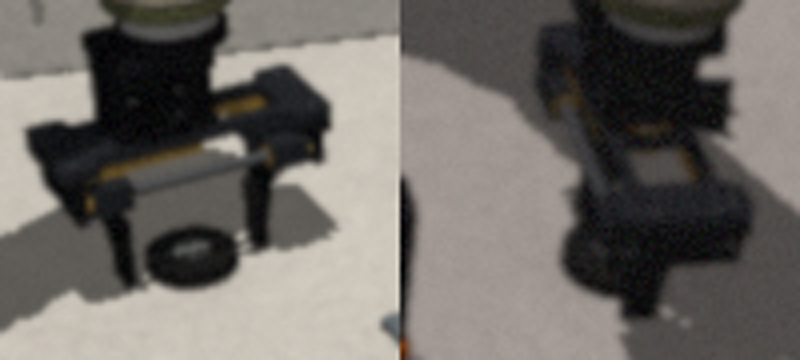

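The fingertips (side crop 128,285 and 260,248) are now at table level around the disc. So the reported z reads about 30 mm low. Closing here.

```bash
python3 -m pendant '[[255,[0,0,0],[0,0,0]],[255,[0,0,0],[0,0,0]],[255,[0,0,0],[0,0,0]],[255,[0,0,0],[0,0,0]],[255,[0,0,0],[0,0,0]]]' 20 | tail -1
python3 -m pendant '[[255,[0,0,0],[0,0,0]],[255,[0,0,0],[0,0,0]],[255,[0,0,-0.5],[0,0,0]],[255,[0,0,-1],[0,0,0]]]'
```

```text
width: 63.6
time: 10.88
tcp_pos: [426.9, 270.8, -12.8]
ee_rot: [-0.0, 0.708, 0.706, 0.0]
wrist_force: [0.2, -0.4, -0.2]
width: 63.7
```

Gripped (63.7 mm). Carry high over to the bed.

```bash
python3 -m pendant '[[255,[-3,1,-5],[0,0,0]],[255,[-5,2,-10],[0,0,0]],[255,[-7,3,-15],[0,0,0]],[255,[-10,5,-20],[0,0,0]],[255,[-15,7,-21],[0,0,0]]]' | sed -n 2p
python3 -m pendant '[[255,[-5,1.3,0],[0,0,0]],[255,[-10,2.6,0],[0,0,0]],[255,[-15,3.9,0],[0,0,0]],[255,[-19.7,4.9,0],[0,0,0]],[255,[-19.7,4.9,0],[0,0,0]]]'
python3 - <<'E'
from h import *
from rig import arm
import pickle
o=arm.get_obs();p=arm.camera_params("wrist");im=arm.grab_frame("wrist");cv2.imwrite("pics/w6.png",im)
pickle.dump((p,im),open("w6.pkl","wb"))
print(o['tcp_pos'],p['xyz'],rot(o['ee_rot']).as_matrix())
E
```

```text
tcp_pos: [498.4, 121.3, 200.9]
time: 12.12
tcp_pos: [544.6, -81.3, 197.2]
ee_rot: [0.001, 0.711, 0.704, -0.0]
wrist_force: [-0.0, 0.1, -0.7]
width: 63.3
[544.64 -81.29 197.23] [546.13 -15.48 385.01] [[ 0.01  1.    0.  ]
 [ 1.   -0.01 -0.  ]
 [-0.    0.   -1.  ]]
```

View pics/w6.png

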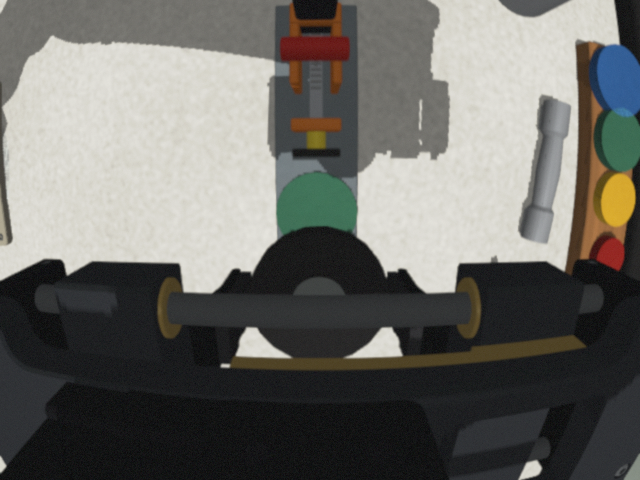

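The wrist view shows the green bed at about (317,205), the pad at (316,153), yellow barrel (316,137), red bar (314,48) and the held black disc at (319,290). Fitting the bed circle and axis.

```bash
cat >> h.py <<'E'
from scipy.optimize import least_squares
def bedfit(p,im,z=12,r=42,vmax=222):
    h=cv2.cvtColor(im,cv2.COLOR_BGR2HSV);m=cv2.inRange(h,np.array((55,60,30)),np.array((95,255,255)))
    m[:150]=0;m[260:]=0;m[:,:240]=0;m[:,400:]=0
    c=max(cv2.findContours(m,0,cv2.CHAIN_APPROX_NONE)[0],key=cv2.contourArea)[:,0]
    c=c[c[:,1]<vmax]
    X=np.array([plane(p,u,v,z,True)[:2] for u,v in c])
    f=least_squares(lambda a:np.hypot(*(X-a[:2]).T)-a[2],[*X.mean(0),r],loss="soft_l1")
    g=least_squares(lambda a:np.hypot(*(X-a).T)-r,X.mean(0),loss="soft_l1")
    return f.x,g.x,np.abs(g.fun).mean()
E
python3 - <<'E'
from h import *
import pickle
p,im=pickle.load(open("w6.pkl","rb"))
print(bedfit(p,im))
for dz in(-30,0,30):
    q=dict(p);q["xyz"]=p["xyz"]+[0,0,dz];print(dz,bedfit(q,im)[0])
    b=blobs(im,(0,120,60),(8,255,255),(270,30,360,66))[0];print(' red',b[0],b[1],plane(q,*b[0],132,True), plane(q,b[1][0],b[0][1],132,True)[0]-plane(q,b[1][0]+b[1][2],b[0][1],132,True)[0])
    b=blobs(im,(20,120,60),(35,255,255),(290,120,345,155))[0];print(' yel',b[0],b[1],plane(q,*b[0],34,True))
    print(' spot',plane(q,319,285,0,True))
E
```

```text
(array([542.83, -81.06,  40.49]), array([542.84, -82.94]), np.float64(0.717893244722816))
-30 [543.1  -75.79  37.23]
 red [314.42  48.01] [ 280   35   70   27 1548] [543.92  45.42 132.  ] -41.785485747672624
 yel [315.97 139.53] [306 131  20  18 341] [543.58  -8.98  34.  ]
 spot [ 544.93 -153.68    0.  ]
0 [542.83 -81.06  40.49]
 red [314.42  48.01] [ 280   35   70   27 1548] [543.62  53.61 132.  ] -47.40648664981745
 yel [315.97 139.53] [306 131  20  18 341] [543.34  -8.37  34.  ]
 spot [ 544.83 -165.36    0.  ]
30 [542.57 -86.34  43.74]
 red [314.42  48.01] [ 280   35   70   27 1548] [543.33  61.8  132.  ] -53.027487551962395
 yel [315.97 139.53] [306 131  20  18 341] [543.1   -7.76  34.  ]
 spot [ 544.72 -177.04    0.  ]
```

Bed centre is about (543, -82): the bar-to-bed distance (134.7 to 136.5 mm) and bar length (47 mm) match their given 136 and 46 mm. Lower the disc there.

```bash
python3 -m pendant '[[255,[-0.07,-0.16,5],[0,0,0]],[255,[-0.07,-0.16,10],[0,0,0]],[255,[-0.07,-0.16,15],[0,0,0]],[255,[-0.07,-0.16,18.8],[0,0,0]],[255,[-0.07,-0.16,18.8],[0,0,0]]]'
python3 -m pendant '[[255,[0,0,0],[0,0,0]],[255,[0,0,0],[0,0,0]]]'
```

```text
time: 12.8
tcp_pos: [541.0, -75.7, 6.7]
ee_rot: [-0.002, 0.708, 0.707, -0.002]
wrist_force: [0.0, 0.2, -0.8]
width: 63.2
time: 13.05
tcp_pos: [544.7, -77.0, 10.8]
ee_rot: [0.001, 0.708, 0.706, 0.001]
wrist_force: [0.2, 0.1, -0.7]
width: 63.5
```

```bash
python3 -m pendant '[[255,[-0.4,-0.1,0],[0,0,0]],[255,[-0.4,-0.1,0.8],[0,0,0]],[255,[-0.4,-0.1,1.4],[0,0,0]],[255,[-0.4,-0.1,1.4],[0,0,0]],[255,[-0.4,-0.1,1.4],[0,0,0]]]'
```

```text
time: 13.68
tcp_pos: [542.2, -81.3, -5.3]
ee_rot: [-0.0, 0.708, 0.706, -0.0]
wrist_force: [-0.1, 0.4, -0.8]
width: 63.2
```

```bash
python3 -m pendant '[[255,[-0.05,0.07,0.2],[0,0,0]],[255,[-0.05,0.07,0.4],[0,0,0]],[255,[-0.05,0.07,0.5],[0,0,0]],[255,[-0.05,0.07,0.55],[0,0,0]],[255,[-0.05,0.07,0.55],[0,0,0]]]'
```

```text
time: 14.3
tcp_pos: [542.9, -81.8, -10.7]
ee_rot: [-0.0, 0.708, 0.706, 0.0]
wrist_force: [-0.2, -0.1, -1.1]
width: 63.3
```

```bash
python3 -m pendant '[[255,[0,0,0.08],[0,0,0]],[255,[0,0,0.08],[0,0,0]],[0,[0,0,0.08],[0,0,0]],[0,[0,0,0.08],[0,0,0]],[0,[0,0,0.08],[0,0,0]]]'
python3 -m pendant '[[0,[0,0,0],[0,0,0]],[0,[0,0,0],[0,0,0]],[0,[0,0,-5],[0,0,0]],[0,[0,0,-11],[0,0,0]],[0,[0,0,-17],[0,0,0]]]'
python3 -m pendant '[[0,[0,0,-4],[0,0,0]],[0,[0,0,-4],[0,0,0]],[0,[0,0,-4],[0,0,0]]]'
python3 - <<'E'
from h import *
from rig import arm
import pickle
o=arm.get_obs();p=arm.camera_params("wrist");im=arm.grab_frame("wrist");cv2.imwrite("pics/w7.png",im)
pickle.dump((p,im),open("w7.pkl","wb"))
print(o['tcp_pos'],p['xyz'],rot(o['ee_rot']).as_matrix())
K=[];g=cv2.cvtColor(im,cv2.COLOR_BGR2GRAY)
m=cv2.inRange(cv2.cvtColor(im,cv2.COLOR_BGR2HSV),np.array((0,0,85)),np.array((179,60,200)));k=np.zeros_like(m);k[180:245,285:350]=1
for lo,z in((0,0),):
    n,l,s,c=cv2.connectedComponentsWithStats(m*k)
    for i in range(1,n):
        if s[i][4]>60: print("spot",c[i],s[i],plane(p,*c[i],26,True))
b=blobs(im,(0,120,60),(8,255,255),(270,20,370,80))
if b: print("red",b[0],plane(p,*b[0][0],132,True))
E
```

```text
time: 14.92
tcp_pos: [542.9, -81.8, -11.6]
ee_rot: [-0.0, 0.708, 0.706, 0.0]
wrist_force: [-0.3, 0.2, -0.0]
width: 83.5
time: 15.55
tcp_pos: [542.6, -81.9, 160.3]
ee_rot: [-0.0, 0.708, 0.706, -0.0]
wrist_force: [2.0, 0.9, 0.3]
width: 86.9
time: 15.92
tcp_pos: [542.5, -81.6, 197.7]
ee_rot: [-0.0, 0.708, 0.706, -0.0]
wrist_force: [-0.6, 0.2, -1.2]
width: 86.9
[542.53 -81.63 197.74] [543.81 -16.19 385.62] [[ 0.  1. -0.]
 [ 1. -0.  0.]
 [ 0. -0. -1.]]
spot [319.05 215.43] [307 204  25  24 452] [543.25 -82.49  26.  ]
red (array([319.26,  48.6 ]), array([ 285,   37,   69,   26, 1471], dtype=int32)) [543.77  53.07 132.  ]
```

View pics/w7.png

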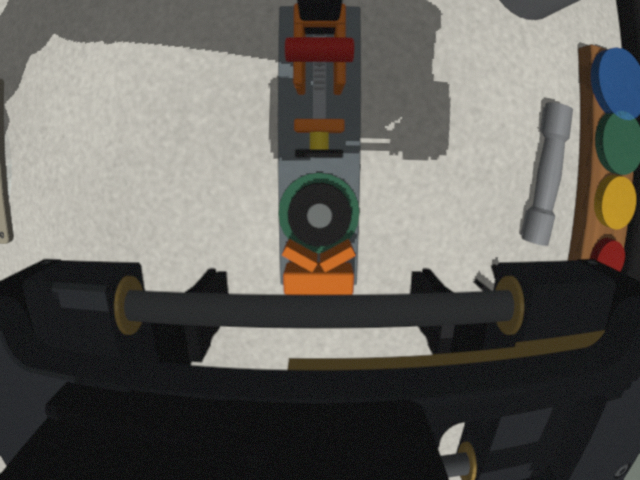

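The black disc (spot 319,215) sits concentric in the green bed, measured (543.3,-82.5). On to the blue disc.

```bash
python3 -m pendant '[[0,[-5.5,-1,0],[0,0,0]],[0,[-11,-2,0],[0,0,0]],[0,[-16.5,-3,0],[0,0,0]],[0,[-22,-4,0],[0,0,0]],[0,[-27.5,-4.8,0],[0,0,0]]]'|sed -n 2p
python3 -m pendant '[[0,[0,0,1],[0,0,0]],[0,[0,0,1],[0,0,0]],[0,[0,0,1],[0,0,0]]]'
python3 - <<'E'
from h import *
from rig import arm
import pickle
p,im=pickle.load(open("w7.pkl","rb"));print("bed",bedfit(p,im,vmax=235))
o=arm.get_obs();p=arm.camera_params("wrist");im=arm.grab_frame("wrist");cv2.imwrite("pics/w8.png",im)
hsv=cv2.cvtColor(im,cv2.COLOR_BGR2HSV);m=cv2.inRange(hsv,np.array((100,80,30)),np.array((125,255,255)));m[260:]=0
cs=[c for c in cv2.findContours(m,0,1)[0] if cv2.contourArea(c)>800]
M=rot(o['ee_rot']).as_matrix()
for c in cs:
    e=cv2.fitEllipse(cv2.convexHull(c));x=plane(p,*e[0],10,True);print(e,x,M.T@(np.array([x[0],x[1],0])-o['tcp_pos']))
print(o['tcp_pos'],M)
E
```

```text
tcp_pos: [493.1, -357.9, 197.1]
time: 16.98
tcp_pos: [494.7, -355.1, 188.0]
ee_rot: [-0.001, 0.707, 0.707, 0.0]
wrist_force: [0.2, 0.8, -0.2]
width: 86.8
bed (array([542.64, -82.32,  40.78]), array([542.67, -83.62]), np.float64(0.8144685669487652))
((317.20770263671875, 218.02413940429688), (62.16719436645508, 62.427406311035156), 10.075056076049805) [ 493.63 -359.53   10.  ] [ -4.67  -0.95 188.01]
[ 494.7  -355.07  188.02] [[ 0.  1. -0.]
 [ 1. -0.  0.]
 [ 0. -0. -1.]]
```

```bash
python3 -m pendant '[[0,[-0.45,-0.1,5],[0,0,0]],[0,[-0.45,-0.1,10],[0,0,0]],[0,[-0.45,-0.1,15],[0,0,0]],[0,[-0.45,-0.1,16.8],[0,0,0]],[0,[-0.45,-0.1,16.8],[0,0,0]]]'|sed -n 2p
python3 -m pendant '[[0,[0,0,0],[0,0,0]],[0,[0,0,0],[0,0,0]]]'
```

```text
tcp_pos: [493.2, -360.6, 20.6]
time: 17.9
tcp_pos: [494.2, -361.7, 22.3]
ee_rot: [0.001, 0.708, 0.706, 0.001]
wrist_force: [-0.3, 0.7, -0.4]
width: 87.1
```

```bash
python3 -m pendant '[[0,[0.15,-0.05,2],[0,0,0]],[0,[0.15,-0.05,3.5],[0,0,0]],[0,[0.15,-0.05,4.2],[0,0,0]],[0,[0.15,-0.05,4.4],[0,0,0]],[0,[0.15,-0.05,4.4],[0,0,0]]]'
```

```text
time: 18.52
tcp_pos: [492.7, -359.8, -23.4]
ee_rot: [0.0, 0.708, 0.706, -0.0]
wrist_force: [1.1, 0.1, -0.2]
width: 86.8
```

```bash
python3 -m pendant '[[255,[0,0.08,0],[0,0,0]],[255,[0,0.08,0],[0,0,0]],[255,[0,0.08,0],[0,0,0]],[255,[0,0.08,0],[0,0,0]],[255,[0,0.08,0],[0,0,0]]]' 40
python3 -m pendant '[[255,[0,0,0],[0,0,0]],[255,[0,0,0],[0,0,0]],[255,[0,0,0],[0,0,0]],[255,[0,0,-1],[0,0,0]],[255,[0,0,-3],[0,0,0]]]'
```

```text
time: 19.15
tcp_pos: [493.5, -359.6, -23.3]
ee_rot: [0.0, 0.708, 0.706, 0.0]
wrist_force: [-0.8, -0.0, 1.7]
width: 62.9
time: 19.77
tcp_pos: [492.5, -359.2, 6.5]
ee_rot: [-0.001, 0.708, 0.706, -0.0]
wrist_force: [0.4, 0.2, -3.5]
width: 63.0
```

Gripped, with 3.5 N showing. Carry it to above the black disc.

```bash
python3 -m pendant '[[255,[1,0.5,-5],[0,0,0]],[255,[5.5,1.5,-8.4],[0,0,0]],[255,[11,2.5,-8.4],[0,0,0]],[255,[16.5,3.5,-8.4],[0,0,0]],[255,[22,4.5,-8.4],[0,0,0]]]' | sed -n 2p
python3 -m pendant '[[255,[4.5,0.5,0],[0,0,0]],[255,[5.6,0.5,0],[0,0,0]],[255,[5.6,0.5,0],[0,0,0]],[255,[5.6,0.5,0],[0,0,0]]]'
```

```text
tcp_pos: [539.3, -138.2, 91.9]
time: 20.9
tcp_pos: [544.0, -85.7, 91.0]
ee_rot: [0.0, 0.709, 0.705, -0.0]
wrist_force: [0.4, -0.5, -3.3]
width: 63.0
```

```bash
python3 -m pendant '[[255,[0.3,-0.08,3.5],[0,0,0]],[255,[0.3,-0.08,6.5],[0,0,0]],[255,[0.3,-0.08,7.8],[0,0,0]],[255,[0.3,-0.08,7.8],[0,0,0]],[255,[0.3,-0.08,7.8],[0,0,0]]]'|sed -n 2p
python3 -m pendant '[[255,[0,0,0],[0,0,0]],[255,[0,0,0],[0,0,0]]]'
```

```text
tcp_pos: [544.3, -81.4, 13.7]
time: 21.78
tcp_pos: [543.8, -80.7, 13.1]
ee_rot: [0.0, 0.708, 0.706, 0.0]
wrist_force: [0.1, 0.1, -4.7]
width: 62.9
```

```bash
python3 -m pendant '[[255,[-0.15,-0.07,0.4],[0,0,0]],[255,[-0.15,-0.07,0.7],[0,0,0]],[255,[-0.15,-0.07,0.9],[0,0,0]],[255,[-0.15,-0.07,1.0],[0,0,0]],[255,[-0.15,-0.07,1.0],[0,0,0]]]'
```

```text
time: 22.4
tcp_pos: [542.7, -82.3, 2.7]
ee_rot: [-0.0, 0.708, 0.706, 0.0]
wrist_force: [-1.9, 0.7, -0.1]
width: 62.8
```

Contact (weight taken off). Release, rise, and check.

```bash
python3 -m pendant '[[0,[0,0,0],[0,0,0]],[0,[0,0,0],[0,0,0]],[0,[0,0,0],[0,0,0]],[0,[0,0,0],[0,0,0]],[0,[0,0,0],[0,0,0]]]'
python3 -m pendant '[[0,[0,0,-5],[0,0,0]],[0,[0,0,-11],[0,0,0]],[0,[0,0,-17],[0,0,0]],[0,[0,0,-19.5],[0,0,0]],[0,[0,0,-19.5],[0,0,0]]]'
python3 - <<'E'
from h import *
from rig import arm
import pickle
o=arm.get_obs();p=arm.camera_params("wrist");im=arm.grab_frame("wrist");cv2.imwrite("pics/w9.png",im)
pickle.dump((p,im),open("w9.pkl","wb"))
hsv=cv2.cvtColor(im,cv2.COLOR_BGR2HSV);m=cv2.inRange(hsv,np.array((100,80,30)),np.array((125,255,255)));m[262:]=0;m[:150]=0;m[:,:250]=0;m[:,390:]=0
c=max(cv2.findContours(m,0,1)[0],key=cv2.contourArea);e=cv2.fitEllipse(cv2.convexHull(c));print(e,plane(p,*e[0],38,True))
m=cv2.inRange(hsv,np.array((0,0,95)),np.array((179,90,255)));u,v=map(int,e[0]);k=np.zeros_like(m);k[v-14:v+15,u-14:u+15]=1
n,l,s,c=cv2.connectedComponentsWithStats(m*k);i=1+np.argmax(s[1:,4]);print("spot",c[i],s[i],plane(p,*c[i],40,True))
b=blobs(im,(0,120,60),(8,255,255),(270,10,370,80));print("red",b[0],plane(p,*b[0][0],132,True))
print("bed",bedfit(p,im,vmax=225))
print(o['tcp_pos'],rot(o['ee_rot']).as_matrix())
E
```

```text
time: 23.02
tcp_pos: [542.8, -82.3, 2.5]
ee_rot: [0.0, 0.708, 0.706, 0.0]
wrist_force: [-0.4, -1.1, 0.6]
width: 87.0
time: 23.65
tcp_pos: [543.9, -82.4, 199.5]
ee_rot: [0.001, 0.708, 0.706, 0.002]
wrist_force: [0.1, -1.0, -0.7]
width: 86.9
((316.5677185058594, 215.97146606445312), (66.14060974121094, 67.11727142333984), 4.242081165313721) [543.   -81.81  38.  ]
spot [316.37 217.18] [304 205  26  25 514] [542.81 -82.61  40.  ]
red (array([316.8,  48.4]), array([ 283,   36,   68,   27, 1420], dtype=int32)) [543.77  53.01 132.  ]
bed (array([542.31, -81.21,  38.61]), array([542.38, -86.1 ]), np.float64(4.183424167148567))
[543.89 -82.4  199.55] [[ 0.  1.  0.]
 [ 1. -0.  0.]
 [ 0.  0. -1.]]
```

Blue is at (542.8,-82.5), well stacked. Now shut the fingers and come down in front of the trigger bar (rest front face at y≈44).

```bash
python3 -m pendant '[[255,[4,0,0],[0,0,0]],[255,[8,0,0],[0,0,0]],[255,[10.5,0,0],[0,0,0]],[255,[10.5,0,0],[0,0,0]],[255,[10.5,0,0],[0,0,0]]]' 40|sed -n 2p
python3 -m pendant '[[255,[0,0,0],[0,0,0]],[255,[0,0,0],[0,0,0]],[255,[0,0,0],[0,0,0]],[255,[0,0,0],[0,0,0]],[255,[0,0,0],[0,0,0]]]'
```

```text
tcp_pos: [542.6, 21.6, 196.6]
time: 24.95
tcp_pos: [543.1, 22.7, 197.6]
ee_rot: [-0.0, 0.708, 0.706, 0.0]
wrist_force: [-0.2, 0.1, 0.7]
width: 1.5
```

```bash
python3 -m pendant '[[255,[0,0.05,5],[0,0,0]],[255,[0,0.05,9],[0,0,0]],[255,[0,0.05,11.2],[0,0,0]],[255,[0,0.05,11.5],[0,0,0]],[255,[0,0.05,11.5],[0,0,0]]]'
cat >> h.py <<'E'
def look(arm,tag):
    S=arm.camera_params("scene");s=arm.grab_frame("scene");d=arm.grab_frame("side")
    cv2.imwrite(f"pics/s_{tag}.png",s);cv2.imwrite(f"pics/d_{tag}.png",d)
    h=cv2.cvtColor(s,cv2.COLOR_BGR2HSV).astype(float);B,G,Rr=[s[...,i].astype(float) for i in range(3)]
    f=lambda lo,hi,sm,vm:(h[...,0]>=lo)&(h[...,0]<=hi)&(h[...,1]>sm)&(h[...,2]>vm)
    y=f(20,35,120,50).astype(np.uint8);y[:,:285]=0;y[:255]=0;y[285:]=0;y[:,350:]=0
    v,u=np.nonzero(y);
    if len(u):
        print("yellow n",len(u),"u",u.min(),u.max(),"cen",u.mean(),v.mean(),"y=",plane(S,u.mean(),v.mean(),30)[1],"ext",-plane(S,u.min()-.5,v.mean(),30)[1]+plane(S,u.max()+.5,v.mean(),30)[1])
    o=f(5,18,130,50).astype(np.uint8);o[:,:275]=0;o[:255]=0;o[290:]=0;o[:,345:]=0
    v,u=np.nonzero(o)
    if len(u): print("head n",len(u),"u",u.min(),u.max(),"cen",u.mean(),v.mean(),"y=",plane(S,u.mean(),v.mean(),30)[1])
    b=blobs(s,(0,150,60),(6,255,255),(330,205,385,250),8)
    if b: print("red",b[0])
E
python3 - <<'E'
from h import *
from rig import arm
look(arm,"a")
s=cv2.imread("pics/s_a.png")[200:300,290:400];d=cv2.imread("pics/d_a.png")[195:305,275:385]
cv2.imwrite("pics/c10.png",np.hstack([cv2.resize(s,(400,364),interpolation=2),cv2.resize(d,(364,364),interpolation=2)]))
E
```

```text
time: 25.58
tcp_pos: [544.0, 22.7, 83.3]
ee_rot: [0.0, 0.708, 0.706, 0.0]
wrist_force: [-0.5, 0.0, 0.7]
width: 0.6
yellow n 67 u 320 328 cen 324.32835820895525 268.8059701492537 y= -7.800082949031591 ext 19.474420837229644
head n 216 u 275 334 cen 311.0509259259259 272.9166666666667 y= -37.88441819325328
red (array([358.45, 247.36]), array([357, 246,   4,   4,  11], dtype=int32))
```

View pics/c10.png

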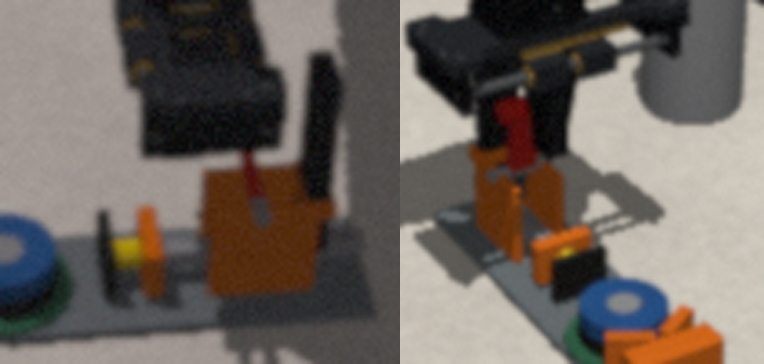

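The crop shows jaw and yellow barrel clear in the scene view (barrel at crop 130,250), stack in place. The bar is half hidden; I'll check the fingers' position against it by projection.

Run:
```python
from h import *
from rig import arm
D=arm.camera_params("side")
def pr(p,X):
    c=rot(p["orientation"]).inv().apply(np.array(X)-p["xyz"]);K=p["mtx"];return np.array([K[0,0]*c[0]/c[2]+K[0,2],K[1,1]*c[1]/c[2]+K[1,2]])
f=lambda X:(pr(D,X)-[275,195])*364/110+[400,0]
for n,X in dict(bar=(543.6,53.5,132),barL=(520.6,53.5,132),barR=(566.6,53.5,132),tip109=(543.6,22.7,109),tip120=(543.6,22.7,120),tip140=(543.6,22.7,140),tip160=(543.6,22.7,160),grip=(543.6,102.5,163)).items(): print(n,f(X))
d=cv2.imread("pics/d_a.png");
for v in range(215,245,3): print(v,[tuple(d[v,u]) for u in range(300,328,4)])
```

```text
bar [524.59 105.18]
barL [496.85 113.14]
barR [551.92  97.33]
tip109 [545.9  150.86]
tip120 [545.75 137.73]
tip140 [545.48 113.56]
tip160 [545.21  89.01]
grip [491.58  40.75]
215 [(np.uint8(19), np.uint8(15), np.uint8(16)), (np.uint8(8), np.uint8(9), np.uint8(10)), (np.uint8(22), np.uint8(19), np.uint8(18)), (np.uint8(34), np.uint8(53), np.uint8(65)), (np.uint8(38), np.uint8(35), np.uint8(34)), (np.uint8(29), np.uint8(25), np.uint8(26)), (np.uint8(29), np.uint8(27), np.uint8(29))]
218 [(np.uint8(23), np.uint8(20), np.uint8(22)), (np.uint8(43), np.uint8(43), np.uint8(42)), (np.uint8(72), np.uint8(71), np.uint8(70)), (np.uint8(72), np.uint8(71), np.uint8(71)), (np.uint8(30), np.uint8(34), np.uint8(38)), (np.uint8(27), np.uint8(25), np.uint8(23)), (np.uint8(29), np.uint8(27), np.uint8(27))]
221 [(np.uint8(66), np.uint8(64), np.uint8(63)), (np.uint8(60), np.uint8(57), np.uint8(56)), (np.uint8(36), np.uint8(36), np.uint8(35)), (np.uint8(71), np.uint8(76), np.uint8(79)), (np.uint8(31), np.uint8(29), np.uint8(29)), (np.uint8(21), np.uint8(19), np.uint8(18)), (np.uint8(13), np.uint8(12), np.
[... 1475 characters left out ...]
(9), np.uint8(7), np.uint8(10)), (np.uint8(19), np.uint8(21), np.uint8(22))]
239 [(np.uint8(17), np.uint8(21), np.uint8(29)), (np.uint8(14), np.uint8(24), np.uint8(41)), (np.uint8(6), np.uint8(11), np.uint8(77)), (np.uint8(9), np.uint8(15), np.uint8(85)), (np.uint8(13), np.uint8(13), np.uint8(31)), (np.uint8(10), np.uint8(8), np.uint8(14)), (np.uint8(19), np.uint8(19), np.uint8(20))]
242 [(np.uint8(11), np.uint8(46), np.uint8(97)), (np.uint8(14), np.uint8(49), np.uint8(101)), (np.uint8(15), np.uint8(19), np.uint8(84)), (np.uint8(13), np.uint8(13), np.uint8(84)), (np.uint8(36), np.uint8(41), np.uint8(74)), (np.uint8(28), np.uint8(27), np.uint8(30)), (np.uint8(67), np.uint8(70), np.uint8(72))]
```

The fingers project in front of the bar with tips near z≈109. First stroke, watching the force.

```bash
python3 -m pendant '[[255,[0.6,0,0],[0,0,0]],[255,[1.2,0,0],[0,0,0]],[255,[1.5,0,0],[0,0,0]],[255,[1.5,0,0],[0,0,0]]]' | grep -E "tcp|force"
python3 -m pendant '[[255,[0.4,0,0],[0,0,0]],[255,[0.8,0,0],[0,0,0]],[255,[0.8,0,0],[0,0,0]]]' | grep -E "tcp|force"
python3 -m pendant '[[255,[0.4,0,0],[0,0,0]],[255,[0.8,0,0],[0,0,0]],[255,[0.8,0,0],[0,0,0]]]' | grep -E "tcp|force"
python3 -c "
from h import *
from rig import arm
look(arm,'b')"
```

```text
tcp_pos: [543.9, 37.6, 82.8]
wrist_force: [1.3, -4.3, 3.2]
tcp_pos: [543.7, 45.1, 82.7]
wrist_force: [0.3, -7.6, 4.1]
tcp_pos: [543.9, 52.1, 83.0]
wrist_force: [-1.6, -10.3, 7.7]
yellow n 66 u 319 327 cen 322.9848484848485 269.06060606060606 y= -10.805384048620098 ext 19.463590154298075
head n 213 u 275 333 cen 310.2769953051643 273.1737089201878 y= -39.627988736109074
red (array([361.19, 246.42]), array([358, 242,   7,   8,  26], dtype=int32))
```

```bash
python3 -m pendant '[[255,[0.4,0,0],[0,0,0]],[255,[0.8,0,0],[0,0,0]],[255,[0.8,0,0],[0,0,0]]]' | grep -E "tcp|force"
python3 -m pendant '[[255,[0.3,0,0],[0,0,0]],[255,[0.3,0,0],[0,0,0]]]' | grep -E "tcp|force"
python3 -c "
from h import *
from rig import arm
look(arm,'c')"
```

```text
tcp_pos: [544.0, 59.3, 82.8]
wrist_force: [-0.2, -12.5, 6.4]
tcp_pos: [544.0, 60.8, 82.7]
wrist_force: [1.0, -15.5, 5.1]
yellow n 64 u 317 325 cen 321.046875 269.28125 y= -15.07947916457941 ext 19.45320496606358
head n 213 u 275 331 cen 308.86384976525824 273.1924882629108 y= -42.66324448047531
red (array([362.46, 246.09]), array([358, 243,   9,   7,  35], dtype=int32))
```

```bash
python3 -m pendant '[[255,[0.3,0,0],[0,0,0]],[255,[0.3,0,0],[0,0,0]]]' | grep -E "tcp|force"
python3 -m pendant '[[255,[0.3,0,0],[0,0,0]],[255,[0.3,0,0],[0,0,0]]]' | grep -E "tcp|force"
python3 -c "
from h import *
from rig import arm
look(arm,'d')"
```

```text
tcp_pos: [543.9, 61.1, 82.7]
wrist_force: [-0.2, -23.1, 6.9]
tcp_pos: [543.9, 61.3, 82.6]
wrist_force: [-0.4, -30.5, 8.7]
yellow n 65 u 317 325 cen 320.9846153846154 269.2153846153846 y= -15.189245866482935 ext 19.455771807982813
head n 211 u 275 331 cen 308.3649289099526 273.1611374407583 y= -43.722722303804474
red (array([362.33, 245.95]), array([357, 242,  10,   8,  39], dtype=int32))
```

The stop is at y≈61; the jaw moved about 7.4 mm. Return, then second stroke.

```bash
python3 -m pendant '[[255,[-1.5,0,0],[0,0,0]],[255,[-3,0,0],[0,0,0]],[255,[-4.3,0,0],[0,0,0]],[255,[-4.3,0,0],[0,0,0]],[255,[-4.3,0,0],[0,0,0]]]' | grep -E "tcp|force"
python3 -m pendant '[[255,[0.8,0,0],[0,0,0]],[255,[1.6,0,0],[0,0,0]],[255,[2.4,0,0],[0,0,0]],[255,[3.2,0,0],[0,0,0]],[255,[3.8,0,0],[0,0,0]]]' | grep -E "tcp|force"
python3 -m pendant '[[255,[0,0,0],[0,0,0]],[255,[0,0,0],[0,0,0]]]' | grep -E "tcp|force"
python3 -c "
from h import *
from rig import arm
look(arm,'e');print(arm.get_obs()['time'])"
```

```text
tcp_pos: [543.5, 28.9, 82.5]
wrist_force: [-0.1, -0.4, 0.2]
tcp_pos: [544.5, 61.5, 83.1]
wrist_force: [0.6, -27.8, 7.8]
tcp_pos: [544.5, 61.1, 83.1]
wrist_force: [0.8, -18.2, 5.9]
yellow n 64 u 311 319 cen 315.359375 269.6875 y= -27.51421885029812 ext 19.43205141895909
head n 210 u 275 325 cen 304.92857142857144 273.34761904761905 y= -51.14458008137308
red (array([362.7 , 246.09]), array([358, 242,   9,   8,  46], dtype=int32))
29.95
```

Total about 19.7 mm. Third stroke (to about 32 mm, touching the discs).

```bash
python3 -m pendant '[[255,[-1.5,0,0],[0,0,0]],[255,[-3,0,0],[0,0,0]],[255,[-3.8,0,0],[0,0,0]],[255,[-3.8,0,0],[0,0,0]],[255,[-3.8,0,0],[0,0,0]]]' | grep -E "tcp|force"
python3 -m pendant '[[255,[0.8,0,0],[0,0,0]],[255,[1.6,0,0],[0,0,0]],[255,[2.4,0,0],[0,0,0]],[255,[3.2,0,0],[0,0,0]],[255,[3.8,0,0],[0,0,0]]]' | grep -E "tcp|force"
python3 -m pendant '[[255,[0,0,0],[0,0,0]],[255,[0,0,0],[0,0,0]]]' | grep -E "tcp|force"
python3 -c "
from h import *
from rig import arm
look(arm,'f');print(arm.get_obs()['time'])"
```

```text
tcp_pos: [543.6, 28.7, 82.5]
wrist_force: [0.4, -0.0, 0.7]
tcp_pos: [544.5, 61.5, 83.1]
wrist_force: [0.8, -29.5, 7.4]
tcp_pos: [544.5, 61.0, 83.1]
wrist_force: [0.5, -17.7, 5.5]
yellow n 59 u 307 314 cen 310.4406779661017 269.8813559322034 y= -38.197263962651476 ext 17.26268363678848
head n 203 u 275 320 cen 302.2463054187192 273.807881773399 y= -57.02452437904007
red (array([362.61, 246.18]), array([359, 242,   8,   8,  33], dtype=int32))
31.55
```

Contact: the barrel shortened by about 2 mm. Fourth stroke, in steps.

```bash
python3 -m pendant '[[255,[-1.5,0,0],[0,0,0]],[255,[-3,0,0],[0,0,0]],[255,[-3.8,0,0],[0,0,0]],[255,[-3.8,0,0],[0,0,0]],[255,[-3.8,0,0],[0,0,0]]]' | grep -E "tcp|force"
python3 -m pendant '[[255,[0.8,0,0],[0,0,0]],[255,[1.4,0,0],[0,0,0]],[255,[2.0,0,0],[0,0,0]],[255,[2.6,0,0],[0,0,0]],[255,[2.6,0,0],[0,0,0]]]' | grep -E "tcp|force"
python3 -c "
from h import *
from rig import arm
look(arm,'g');print(arm.get_obs()['time'])"
```

```text
tcp_pos: [543.6, 28.7, 82.5]
wrist_force: [-0.2, 0.4, -0.1]
tcp_pos: [544.6, 51.3, 83.6]
wrist_force: [-1.0, -11.8, 9.4]
yellow n 42 u 305 310 cen 308.0238095238095 270.35714285714283 y= -43.56413606928582 ext 12.932933242371831
head n 201 u 275 317 cen 301.34328358208955 274.02985074626866 y= -59.020695218705086
red (array([361.28, 246.1 ]), array([358, 242,   7,   8,  29], dtype=int32))
32.9
```

```bash
cat > m.py <<'E'
from h import *
from rig import arm
import sys
S=arm.camera_params("scene");D=arm.camera_params("side")
for t in sys.argv[1:]:
    s=cv2.imread(f"pics/s_{t}.png");d=cv2.imread(f"pics/d_{t}.png")
    h=cv2.cvtColor(s,cv2.COLOR_BGR2HSV)
    b=blobs(s,(100,90,30),(125,255,255),(270,250,320,295))[0]
    m=cv2.inRange(h,np.array((0,0,70)),np.array((179,100,255)));x,y,w,hh=b[1][:4];k=np.zeros_like(m);k[y+2:y+14,x+8:x+w-8]=1
    n,l,st,c=cv2.connectedComponentsWithStats(m*k);i=1+np.argmax(st[1:,4])
    bd=blobs(d,(100,90,30),(125,255,255),(310,265,375,315))
    print(t,"blue",b[0],b[1],plane(S,*b[0],36)[:2],"spot",c[i],st[i][4],plane(S,*c[i],40)[:2],"side",[plane(D,*q[0],36)[:2] for q in bd[:1]])
    # colour profile along jaw, rows at the barrel
    r=s[266:273].astype(float).mean(0);yel=(r[:,1]+r[:,2])/2-r[:,0];org=r[:,2]-r[:,1]
    print(" yel",dict(zip(range(303,336),yel[303:336].astype(int))));print(" org",org[303:336].astype(int))
E
python3 m.py a e f g
```

```text
a blue [290.8  271.71] [276 259  30  25 486] [550.16 -81.35] spot [290.24 267.95] 87 [542.59 -81.87] side [array([541.42, -79.85])]
 yel {303: np.int64(-53), 304: np.int64(-42), 305: np.int64(-23), 306: np.int64(-8), 307: np.int64(-3), 308: np.int64(-4), 309: np.int64(-4), 310: np.int64(-5), 311: np.int64(-4), 312: np.int64(-4), 313: np.int64(-5), 314: np.int64(-4), 315: np.int64(-4), 316: np.int64(-2), 317: np.int64(-2), 318: np.int64(0), 319: np.int64(3), 320: np.int64(20), 321: np.int64(54), 322: np.int64(87), 323: np.int64(106), 324: np.int64(109), 325: np.int64(110), 326: np.int64(109), 327: np.int64(107), 328: np.int64(99), 329: np.int64(94), 330: np.int64(95), 331: np.int64(95), 332: np.int64(92), 333: np.int64(81), 334: np.int64(47), 335: np.int64(17)}
 org [-28 -21 -14 -10  -7  -5  -3  -2  -2  -2  -2  -2  -1  -3   0   0   2   7
  13  18  21  21  21  21  24  34  55  69  73  73  67  50  23]
e blue [290.84 271.7 ] [276 260  30  24 483] [550.15 -81.26] spot [290.26 267.97] 87 [542.63 -81.82] side [array([541.13, -78.73])]
 yel {303: np.int64(-53), 304: np.int64(-42), 305: np.int
[... 1806 characters left out ...]
, 305: np.int64(17), 306: np.int64(44), 307: np.int64(79), 308: np.int64(100), 309: np.int64(107), 310: np.int64(106), 311: np.int64(101), 312: np.int64(101), 313: np.int64(105), 314: np.int64(105), 315: np.int64(91), 316: np.int64(62), 317: np.int64(28), 318: np.int64(5), 319: np.int64(-1), 320: np.int64(-1), 321: np.int64(-1), 322: np.int64(-1), 323: np.int64(-2), 324: np.int64(-1), 325: np.int64(-2), 326: np.int64(-2), 327: np.int64(-1), 328: np.int64(-2), 329: np.int64(-1), 330: np.int64(-1), 331: np.int64(0), 332: np.int64(-2), 333: np.int64(0), 334: np.int64(-1), 335: np.int64(0)}
 org [-2  0  4 11 16 20 22 31 50 71 79 80 74 60 32 11  3  2  2  1  1  0  1  1
  2  1  1  3  3  2  1  1  2]
```

Discs have moved about 7 mm, which suggests they are seated, and the barrel reads 5 to 8 mm pressed. A small further pull tells whether the pad now stands still.

```bash
python3 -m pendant '[[255,[0.2,0,0],[0,0,0]],[255,[0.4,0,0],[0,0,0]],[255,[0.4,0,0],[0,0,0]]]' | grep -E "tcp|force"
python3 -c "
from h import *
from rig import arm
look(arm,'h');print(arm.get_obs()['time'])"
python3 m.py h | sed 's/np.int64//g'
```

```text
tcp_pos: [544.6, 54.7, 83.7]
wrist_force: [-1.2, -12.8, 10.8]
yellow n 39 u 305 310 cen 307.8205128205128 270.28205128205127 y= -43.97844836572041 ext 12.934873433226983
head n 202 u 275 316 cen 300.980198019802 274.21287128712873 y= -59.84946825152264
red (array([361.42, 246.06]), array([357, 242,   8,   8,  33], dtype=int32))
33.375
h blue [288.66 271.33] [273 260  31  24 470] [548.48 -85.83] spot [286.92 268.1 ] 84 [542.26 -89.01] side [array([541.57, -81.96])]
 yel {303: (-9), 304: (2), 305: (16), 306: (46), 307: (79), 308: (101), 309: (105), 310: (102), 311: (102), 312: (103), 313: (105), 314: (97), 315: (78), 316: (39), 317: (11), 318: (0), 319: (-2), 320: (-2), 321: (-1), 322: (-1), 323: (-2), 324: (-1), 325: (-2), 326: (-1), 327: (-2), 328: (0), 329: (-1), 330: (-1), 331: (0), 332: (-1), 333: (0), 334: (-1), 335: (0)}
 org [-3  2  4 11 16 21 28 43 66 79 80 78 67 43 15  4  2  1  1  1  2  1  2  2
  2  2  2  2  2  1  1  2  2]
```

Pad and discs stayed put while the head advanced about 1.4 mm: seated, with the plunger at 7 to 9 mm. Hold, check stability and take one last look.

```bash
python3 -m pendant '[[255,[0,0,0],[0,0,0]],[255,[0,0,0],[0,0,0]],[255,[0,0,0],[0,0,0]],[255,[0,0,0],[0,0,0]]]' | grep -E "tcp|force|width"
python3 - <<'E'
from h import *
from rig import arm
look(arm,'i')
s=cv2.imread("pics/s_i.png")[200:300,265:375];d=cv2.imread("pics/d_i.png")[195:320,275:385]
cv2.imwrite("pics/c12.png",np.hstack([cv2.resize(s,(484,440),interpolation=2),cv2.resize(d,(316,440)[:1]+(440,),interpolation=2)]))
E
```

```text
tcp_pos: [544.6, 54.7, 83.7]
wrist_force: [-1.3, -14.1, 10.8]
width: 0.4
yellow n 39 u 305 310 cen 307.7435897435897 270.12820512820514 y= -44.09534511111019 ext 12.93885027702946
head n 206 u 275 316 cen 301.0728155339806 274.2864077669903 y= -59.67235552039381
red (array([361.7, 245.9]), array([358, 242,   7,   8,  30], dtype=int32))
```

View pics/c12.png

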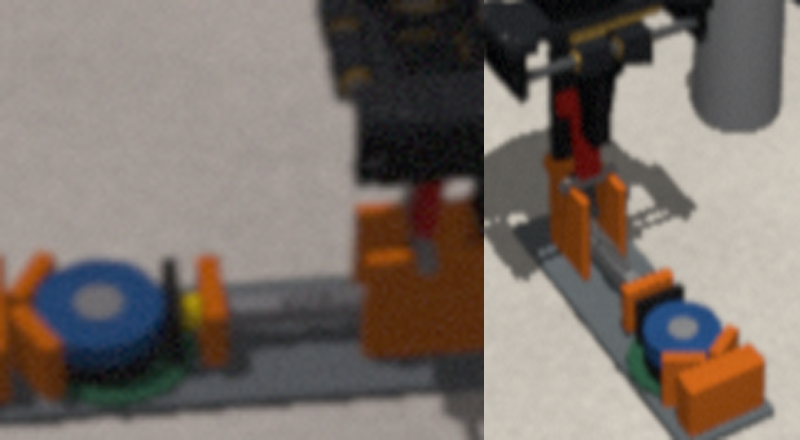

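The picture shows blue aligned on black, seated in the V stop. The pad (crop 170,310) is against the rims, the barrel (190,312) is about half its length, and the trigger is held. It is stable, so I'm handing in.

```bash
python3 -c "
from rig import arm
print(arm.finish_job(),arm.get_obs()['wrist_force'],arm.get_obs()['time'])"
```

```text
the job is handed in; nothing more can be done
the job is handed in; nothing more can be done
```

I laid the black disc on the bed and the blue disc on it, let go of both, and closed the jaw with three full strokes and one partial stroke. I handed the job in at about 34 s with the trigger still held; the hand-in reports no verdict.

**Last checks:**
- **Stack:** blue sits aligned on black in the V stop. On the last small pull the pad and discs stayed put while the jaw head moved on about 1.4 mm, so the stack is seated.
- **Plunger:** pressed in about 7 to 9 mm, judged from the barrel's length in the scene camera, where one pixel is about 2 mm.
- **Hold:** steady over the last 0.5 s, with about 14 N of pull on the bar and the bar about 22 mm into its 28 mm pull.

**What failed or disagreed:**
- **Missed grasps:** the first two grasps of the black disc closed on air, because the fingertips stood about 30 mm higher than the reported height. I felt down to the table in small steps and used that offset from then on.
- **Jaw travel:** measured travel was about 3 mm short of what the seated stack implies. The jaw probably did not start fully back, but I did not confirm that.
- **Bystanders:** I noticed no contact with them, but I made no separate check that they had not moved.

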